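# Dim the light plate to the marked level

### The arm

A 6-joint arm with a two-finger parallel gripper is mounted at the origin on the work surface. World frame = base frame: x ahead of the robot, y to its left, z up, the work surface at z = 0. Lengths are in mm, angles in rad, forces in N, time in s.
With the tool pointing down it reaches from about 300 to 850 mm from the base axis. Payload 5.4 kg.
Tool frame: the origin (TCP) lies at the very end of the fingers, on their centre line; the grasp point (between the pads) lies 19 mm behind it; z points along the fingers, y is the direction in which the jaws open and shut (so a half turn about z gives the same grasp; the last joint's range is limited). The gripper opens to 85 mm and grips with 20 to 120 N. Pads are 22 mm wide; open, the fingers measure 114 mm over their backs; the gripper's body (76 mm by 85 mm) begins 54 mm behind the grasp point. The pads swing forward as they close: fully open they stand 13 mm farther back than shut.
Start: joints at [-1.493, 0.158, 1.597, -0, 1.386, -0.21], TCP at [163.186, -551.341, 231.299] pointing down, gripper open.
Joint ranges: [-2.91, 2.91], [-0.94, 2.29], [0.18, 2.7], [-1.29, 4.43], [0.17, 2.64], [-3, 3]. Speed limits (rad/s): [2.57, 2.57, 3.14, 3.14, 3.14, 3.14].

### API

Orientations are given as [roll, pitch, yaw] about the fixed x, y, z axes, in that order (R = Rz(yaw) Ry(pitch) Rx(roll)).
In Python, from workcell import * gives the robot as it stands. The module is installed in compiled form; this text tells all that it offers.
- The arm moves only by the shell command python3 -m creep 'ROWS' [OPENING] [FORCE]. ROWS is JSON, a list of rows, each a list of 2 entries, a list of its own where there are three numbers: the shift along the tool's x, y, z in mm, then the turn, a rotation vector about the tool's x, y, z in rad. A call has 1 to 5 rows; each row shifts and turns the commanded pose from where the row before left it, along the tool's axes as they then stand; what a row does not reach is not made up. A row lasts 1/10 s, in which the tool goes at most 50 mm and 8.59 degrees, less where a joint would pass 70% of its speed; a pose out of reach is approached as far as the arm can. A call is refused whole if a number of a shift passes 50 or a number of a turn 0.15, either way. A call with a gripper value outside its range is refused whole. OPENING is the opening, from -1 (shut) to 1 (fully open), so that 0 is half open, set as the call begins (- or left out, the last holds). The fingers move at their own pace and stop on an object; FORCE is the grip in N (left out, the last holds). Time passes only in rows, so rows that do not move let the fingers close. It gives the time, the measured TCP pose, the force and the opening at its end, in the units of the state.
- read_state(): the state, without advancing time (a new reading comes with each control period).
- get_image(name): name is "side" or "top"; returns (picture, depth): 400x640x3 uint8, blue, green, red; 400x640 float32, mm along the optical axis (not along the pixel's ray), 0 where there is no reading.
- calibration(name): a dict with "vertical_fov" (degrees; the focal length in pixels is half the picture's height over the tangent of half this angle, whatever the lens; pixels are square), "cx", "cy" (the principal point, pixels), "dist" ([k1, k2, p1, p2, k3] as OpenCV has them; the pictures are not rectified), "extrinsics" (4x4, takes a point from camera to world coordinates). Camera axes: x right, y down, z forward; pixel columns grow to the right and rows downward; lengths in mm; the calibration is good to about 2 mm. A picture is of the moment at which its call begins. calibration takes no time and is no camera call.
- job_done(): hands the job in, once; it reports no verdict.
Trained networks look in the newest picture that a camera, given by its name, has taken for a name from the list of things; names that differ only in an ending like _2 or _b are one class to them, and where a whole thing is asked for, a point or a joint stands for the part that bears it (a point fixed in the world has none). Each returns a list of dicts, best first, with "conf" (0 to 1); they miss things now and then, are a little off and sometimes report something else, mostly with a low value. They report only what shows in the picture. A call takes as long as a camera call.
- search_frame(thing, camera): "box" ([left, top, width, height] as shares, 0 to 1, of the picture: columns of its width, rows of its height, round what is visible of it).
- pinpoint(thing, camera): "xy" ([column, row] as shares, 0 to 1, of the picture: columns of its width, rows of its height: a listed point, or the origin of a listed thing).
The state is a dict: "t": time; "joint_positions": joint angles; "joint_vel": joint speeds; "joint_efforts": joint torques, N m; "tool_pos": TCP position; "tcp_rot": TCP orientation; "contact_force": force on the tool from outside, world axes, zero at the start; "moment": the same for the moment, N m; "opening": finger opening in mm.
Only numpy, scipy, OpenCV 4.12 (cv2) and the standard library are available. Lean on these libraries where they do the work, as an engineer would, in place of code of your own. Each camera call takes 0.05 s, during which the arm holds its last target.

### The job

Set the brightness of the light plate: on the longer of the two slide-control boxes, slide the broad bar-shaped grip along its track until it stands level with the small dark pointer beside that track, then let go. Leave the grip of the shorter box, the round one, where it is set.

Things in the scene. Friction and masses are not known exactly. Their poses are not given: they have to be found in the camera images.
- dimmer (a joint): travel of the bar grip along the longer box's track, 0 to 0.160 m, growing along the track's +y; 0.080 is the middle of the box. The grip starts between 0 and 0.035. It slides with light dry friction (about 1.5 N) and stays where it is left.
- dimmer_top (a point): centre of the top of the bar grip to slide: black block 36 mm across the track, 18 mm along it, 45 mm tall, thin white line across its top, top 75 mm above the bench. Pinch it from above on either pair of faces. It runs on a grey fixed box 210 mm long (y), 100 wide, 30 high. Axes: y along the track (growing travel), x across it to the pointer's side, z up.
- pointer: black pointer fixed on top of the longer box beside its track, point towards the track; marks the level to set. Origin ON the track's centre line, on the box top (30 mm above the bench), abreast of the point: the grip is right when centred over it. The metal lies 24 to 50 mm to +x, 16 mm wide, 6 mm high. Axes parallel to the grip's. The grip starts 35 to 125 mm short of it, in -y.
- speed_top (a point): centre of the top of the round grip of the other, shorter control box (grip 24 mm in diameter, 45 mm tall, top 75 mm above the bench; box 150 x 100 x 30 mm, with a similar pointer of its own). It is to be left as it is. Axes as for the bar grip: y along its own track.

How it is judged (in metres and radians):
At the end, for the whole second after the job is handed in: The centre of the bar grip is within 12 mm, along the track, of the pointer's level and at rest; the round grip of the shorter box is within 10 mm of where it was (y of dimmer_top in the frame of pointer between -0.012 and 0.012 m and velocity of joint dimmer between -0.01 and 0.01 m/s and distance of speed_top from where it was at the start of the episode below 0.01 m); the robot touches nothing.
It fails at once if the round grip of the shorter box is moved by more than 10 mm (distance of speed_top from where it was at the start of the episode above 0.01 m).
It also fails if it takes over 32 s, if anything falls off the work surface, if the arm or the gripper's body presses on something with over 40 N, if the wrist force passes 120 N, or if a joint passes its speed limit or range.

## Working session

There is one attempt and no reset: what is moved stays moved. The work goes in short steps, Python scripts to look and compute and a shell command to move; the robot and the scene stay as the last step left them, time stands still between calls to the robot, and variables do not carry over. Pictures are saved under pics/ and viewed, and the job is handed in when it is done.

```bash
mkdir -p pics
cat > h.py <<'E'
from workcell import *
import numpy as np, cv2
def K(c):
    f=200/np.tan(np.radians(c["vertical_fov"])/2)
    return np.array([[f,0,c["cx"]],[0,f,c["cy"]],[0,0,1.]])
def ray(c,uv):
    p=cv2.undistortPoints(np.array([[uv]],float),K(c),np.array(c["dist"]))[0,0]
    E=np.array(c["extrinsics"]);return E[:3,3],E[:3,:3]@np.array([p[0],p[1],1])
def at_z(name,uv,z):
    o,d=ray(calibration(name),uv);return o+d*(z-o[2])/d[2]
def at_d(name,uv,dep):
    o,d=ray(calibration(name),uv);return o+d*dep[int(round(uv[1])),int(round(uv[0]))]
E
python3 - <<'E'
from h import *
for n in("top","side"):
    im,d=get_image(n);cv2.imwrite(f"pics/{n}0.png",im);np.save(n+"0.npy",d)
    for th,z in(("dimmer_top",75),("pointer",30),("speed_top",75)):
        for r in pinpoint(th,n)[:3]:
            uv=np.array(r["xy"])*[640,400]
            print(n,th,round(r["conf"],2),uv.round(1),at_z(n,uv,z).round(1),at_d(n,uv,d).round(1))
s=read_state();print(s["t"],s["tool_pos"],s["tcp_rot"],s["opening"])
E
```

```text
top dimmer_top 0.78 [217.4 166.1] [656.4 181.8  75. ] [656.4 181.9  74.9]
top speed_top 0.78 [398.9 206.2] [ 594.  -133.4   75. ] [ 594.1 -133.6   74.5]
side dimmer_top 0.93 [262.8 304.6] [647.  174.8  75. ] [646.7 175.8  76.5]
side speed_top 0.82 [320.  166.1] [ 593.9 -131.5   75. ] [ 593.7 -129.4   76.8]
0.4 [ 163.20390022 -551.28160151  231.19417648] [-3.14141130e+00 -5.03622342e-05  2.87838107e-01] 85.66553203752865
```

View pics/top0.png

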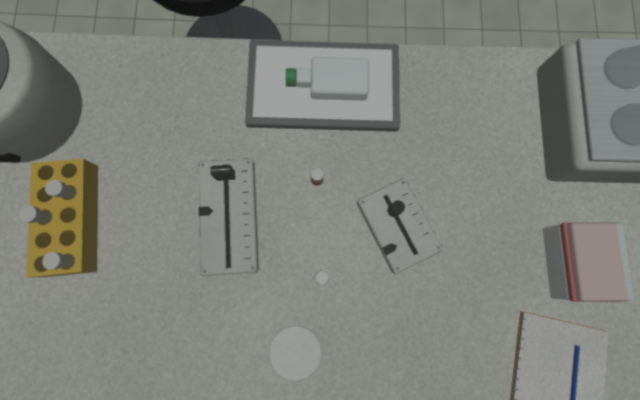

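View pics/side0.png

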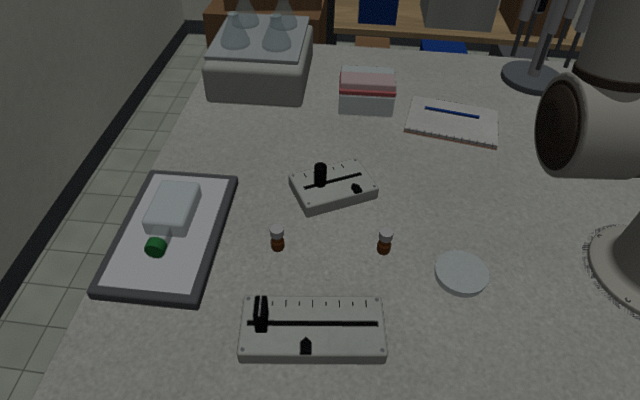

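The top view shows the long box at about (200-257, 158-275). Its bar grip is at (222,170), the pointer at (205,211), and the track runs down the picture (world -x). I'll zoom in for precise measurements.

Run:
```python
from h import *
im=cv2.imread("pics/top0.png");c=im[150:285,185:275];cv2.imwrite("pics/topz.png",cv2.resize(c,None,fx=4.4,fy=4.4,interpolation=cv2.INTER_CUBIC))
im2=cv2.imread("pics/side0.png");c=im2[285:370,230:395];cv2.imwrite("pics/sidez.png",cv2.resize(c,None,fx=4.8,fy=4.8,interpolation=cv2.INTER_CUBIC))
d=np.load("top0.npy")
g=im.max(2)
# world height map region
P={}
pts=[]
for v in range(150,285):
    for u in range(185,275):
        p=at_d("top",(u,v),d);pts.append((u,v,*p,g[v,u]))
a=np.array(pts)
m=(a[:,4]>65)
print("grip top",a[m][:,2:5].mean(0),cv2.minAreaRect(a[m][:,2:4].astype(np.float32)))
b=(a[:,4]>22)&(a[:,4]<33)
r=cv2.minAreaRect(a[b][:,2:4].astype(np.float32));print("box",r)
q=(a[:,4]>24)&(a[:,4]<45)&(a[:,5]<70)
tr=q&(a[:,0]>220)&(a[:,0]<232)&(a[:,1]>185)
print("track",cv2.fitLine(a[tr][:,2:4].astype(np.float32),cv2.DIST_L2,0,.01,.01).ravel(), a[tr][:,2:4].min(0),a[tr][:,2:4].max(0))
po=q&(a[:,0]<214)&(a[:,1]>200)&(a[:,1]<222)
print("pointer",po.sum(),a[po][:,2:5].mean(0),a[po][:,2:5].min(0),a[po][:,2:5].max(0))
```

```text
Traceback (most recent call last):
  File "h.py", line 12, in at_d
    o,d=ray(calibration(name),uv);return o+d*dep[int(round(uv[1])),int(round(uv[0]))]
            ~~~~~~~~~~~^^^^^^
ValueError: time passes only in moves, steps and waits
```

Run:
```python
from h import *
im=cv2.imread("pics/side0.png")
for n,uvs in(("top",[(213,211)]),("side",[(306,338)])):
    for uv in uvs: print(n,at_z(n,uv,36))
```

```text
top [583.27845159 193.53231444  36.        ]
side [584.46061191 197.51486235  36.        ]
```

View pics/topz.png

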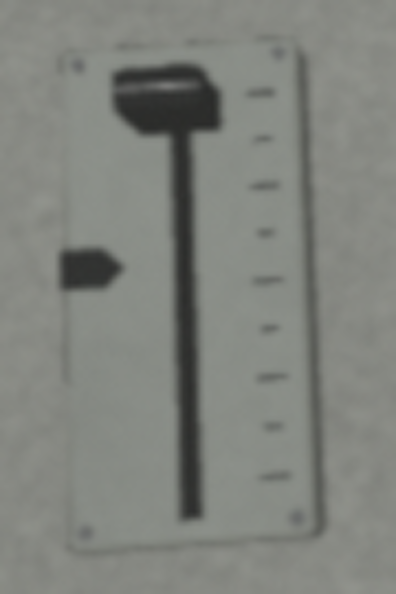

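View pics/sidez.png

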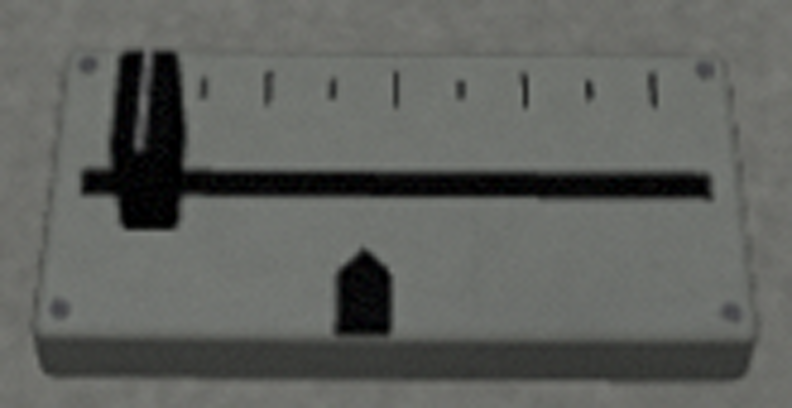

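Run:
```python
from h import *
T=lambda x,y:(185+(x+.5)/4.4-.5,150+(y+.5)/4.4-.5)
S=lambda x,y:(230+(x+.5)/4.8-.5,285+(y+.5)/4.8-.5)
def p(l,n,uv,z):print(l,at_z(n,uv,z).round(1))
for x,y in((117,90),(203,85),(160,87)):p("T line",'top',T(x,y),75)
for x,y in((148,52),(140,152),(144,97)):p("S line",'side',S(x,y),75)
p("T tip",'top',T(123,268),36);p("S tip",'side',S(363,249),36)
p("T ptr back",'top',T(62,270),36);p("S ptr back",'side',S(363,334),36)
for x,y in((180,135),(191,515)):p("T track",'top',T(x,y),30)
for x,y in((83,181),(710,186)):p("S track",'side',S(x,y),30)
for x,y in((77,65),(278,53),(84,533),(297,517)):p("T screw",'top',T(x,y),30)
for x,y in((59,309),(88,65),(730,313),(705,69)):p("S screw",'side',S(x,y),30)
s=read_state();print(s)
```

```text
T line [649. 192.  75.]
T line [652.  158.5  75. ]
T line [650.7 175.3  75. ]
S line [652.8 160.2  75. ]
S line [649.2 193.7  75. ]
S line [651.3 175.6  75. ]
T tip [584.1 194.4  36. ]
S tip [585.8 195.3  36. ]
T ptr back [582.7 219.   36. ]
S ptr back [582.9 222.1  36. ]
T track [641.8 176.4  30. ]
T track [485.6 161.3  30. ]
S track [672.5 178.   30. ]
S track [483.9 160.2  30. ]
T screw [670.9 221.5  30. ]
T screw [678.5 137.6  30. ]
T screw [477.7 203.3  30. ]
T screw [485.8 118.9  30. ]
S screw [671.3 220.4  30. ]
S screw [679.  136.7  30. ]
S screw [478.1 202.   30. ]
S screw [485.5 117.9  30. ]
{'t': 0.4, 'joint_positions': array([-1.49306696e+00,  1.58479082e-01,  1.59712064e+00,  1.16271276e-05,
        1.38618080e+00, -2.10110885e-01]), 'joint_vel': array([-0.0019134 , -0.00139906, -0.00250363, -0.00178633,  0.00217462,
       -0.00064793]), 'joint_efforts': array([ 2.47046446e-04, -3.95489216e+01, -3.31199312e+01, -2.50715739e-04,
        2.97657010e-03,  3.27050216e-06]), 'tool_pos': array([ 163.20390022, -551.28160151,  231.19417648]), 'tcp_rot': array([-3.14141130e+00, -5.03622342e-05,  2.87838107e-01]), 'contact_force': array([-0.15012659,  0.68485638, -0.33020012]), 'moment': array([0.01198159, 0.01993075, 0.03277931]), 'opening': 85.66553203752865}
```

The two cameras agree within about 2 mm, and heights and sizes fit:
- **Grip:** about (651, 175.4).
- **Target:** about (587.3, 169.4), which is 64 mm of travel.
- **Track direction:** (-0.9956, -0.094).

I'll grasp across the track at tool yaw 0.094 with the fingertips at z≈44, above the 36 mm pointer. First I turn the tool, then travel high.

```bash
python3 -m creep '[[[0,0,0],[0,0,0.097]],[[0,0,0],[0,0,0.097]],[[28,-34,0],[0,0,0]],[[28,-34,0],[0,0,0]],[[28,-34,0],[0,0,0]]]' 1 30
```

```text
t: 0.9
tool_pos: [237.8, -440.7, 231.2]
tcp_rot: [-3.142, -0.0, 0.093]
contact_force: [0.3, -0.2, 0.1]
opening: 85.1
```

```bash
python3 -m creep '[[[28,-34,0],[0,0,0]],[[28,-34,0],[0,0,0]],[[28,-34,0],[0,0,0]],[[28,-34,0],[0,0,0]],[[28,-34,0],[0,0,0]]]'
```

```text
t: 1.4
tool_pos: [361.4, -258.0, 231.5]
tcp_rot: [3.141, -0.001, 0.093]
contact_force: [0.1, -0.1, 0.5]
opening: 85.4
```

```bash
python3 -m creep '[[[28,-34,0],[0,0,0]],[[28,-34,0],[0,0,0]],[[28,-34,0],[0,0,0]],[[28,-34,0],[0,0,0]],[[28,-34,0],[0,0,0]]]'
```

```text
t: 1.9
tool_pos: [485.0, -75.5, 231.6]
tcp_rot: [3.141, -0.001, 0.094]
contact_force: [-0.0, -0.6, -0.6]
opening: 85.4
```

```bash
python3 -m creep '[[[28,-34,0],[0,0,0]],[[28,-34,0],[0,0,0]],[[28,-34,0],[0,0,0]],[[28,-34,0],[0,0,0]],[[28,-34,0],[0,0,0]]]'
```

```text
t: 2.4
tool_pos: [608.5, 106.9, 231.3]
tcp_rot: [3.141, -0.0, 0.094]
contact_force: [0.5, -0.5, 1.0]
opening: 85.5
```

```bash
python3 -m creep '[[[24.4,-32,0],[0,0,0]],[[24.4,-32,0],[0,0,0]],[[0,0,40],[0,0,0]],[[0,0,40],[0,0,0]],[[0,0,40],[0,0,0]]]'
python3 - <<'E'
from h import *
im,d=get_image("side");cv2.imwrite("pics/side1.png",im)
print(read_state()["tool_pos"])
E
```

```text
t: 2.9
tool_pos: [650.4, 174.0, 110.0]
tcp_rot: [3.142, -0.001, 0.095]
contact_force: [0.2, 0.8, -0.8]
opening: 85.3
[645.17623073 173.20794545 101.16298621]
```

View pics/side1.png

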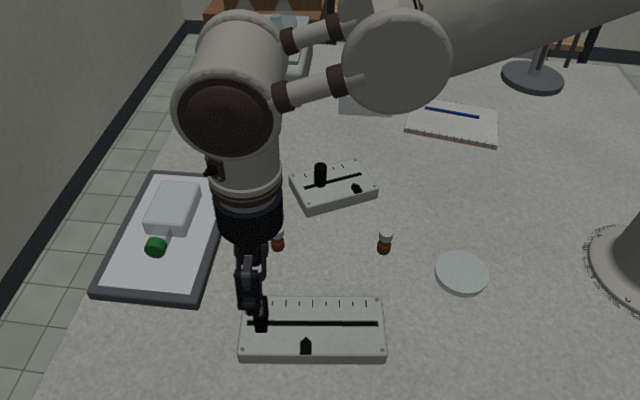

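The open gripper stands just above the bar grip near (257,315), with nothing touched. The readings moved after the stop, so I'll let the arm settle.

```bash
python3 -m creep '[[[0,0,0],[0,0,0]],[[0,0,0],[0,0,0]]]'
```

```text
t: 3.15
tool_pos: [651.6, 173.5, 113.7]
tcp_rot: [3.142, -0.003, 0.094]
contact_force: [0.4, -0.5, 0.4]
opening: 85.4
```

```bash
python3 -m creep '[[[0,-2,10],[0,0,0]],[[0,0,20],[0,0,0]],[[0,0,20],[0,0,0]],[[0,0,10],[0,0,0]],[[0,0,0],[0,0,0]]]'; python3 -m creep '[[[0,0,0],[0,0,0]]]'
```

```text
t: 3.65
tool_pos: [649.5, 175.5, 50.6]
tcp_rot: [-3.142, 0.001, 0.094]
contact_force: [1.0, 0.3, 0.5]
opening: 85.3
t: 3.75
tool_pos: [651.0, 175.6, 52.7]
tcp_rot: [-3.142, -0.002, 0.094]
contact_force: [0.6, 0.6, 0.4]
opening: 85.7
```

```bash
python3 -m creep '[[[0,0,7],[0,0,0]],[[0,0,0],[0,0,0]],[[0,0,0],[0,0,0]]]'; python3 -m creep '[[[0,0,0],[0,0,0]],[[0,0,0],[0,0,0]],[[0,0,0],[0,0,0]],[[0,0,0],[0,0,0]],[[0,0,0],[0,0,0]]]' -1 30
```

```text
t: 4.05
tool_pos: [650.1, 175.5, 44.5]
tcp_rot: [-3.142, -0.0, 0.094]
contact_force: [-0.5, 0.3, 0.4]
opening: 85.3
t: 4.55
tool_pos: [650.2, 176.6, 44.8]
tcp_rot: [-3.14, -0.001, 0.094]
contact_force: [-0.7, 5.5, 2.8]
opening: 35.6
```

The opening of 35.6 mm matches the 36 mm bar, so it's gripped. Next, slide 64 mm along -x of the tool.

```bash
python3 -m creep '[[[-8,0,0],[0,0,0]],[[-16,0,0],[0,0,0]],[[-16,0,0],[0,0,0]],[[-16,0,0],[0,0,0]],[[-8,0,0],[0,0,0]]]'; python3 -m creep '[[[0,0,0],[0,0,0]],[[0,0,0],[0,0,0]],[[0,0,0],[0,0,0]]]'
```

```text
t: 5.05
tool_pos: [585.9, 170.5, 44.8]
tcp_rot: [-3.14, -0.002, 0.094]
contact_force: [2.2, 5.5, 0.9]
opening: 35.8
t: 5.35
tool_pos: [586.1, 170.5, 44.8]
tcp_rot: [-3.14, -0.0, 0.094]
contact_force: [-2.0, 5.2, 3.6]
opening: 35.6
```

Now release and withdraw straight up, then toward the robot so the view is clear.

```bash
python3 -m creep '[[[0,0,0],[0,0,0]],[[0,0,0],[0,0,0]],[[0,0,0],[0,0,0]],[[0,0,0],[0,0,0]],[[0,0,0],[0,0,0]]]' 1; python3 -m creep '[[[0,0,-10],[0,0,0]],[[0,0,-30],[0,0,0]],[[0,0,-40],[0,0,0]],[[0,0,-40],[0,0,0]],[[0,0,-40],[0,0,0]]]'; python3 -m creep '[[[-40,0,0],[0,0,0]],[[-40,0,0],[0,0,0]],[[-40,0,0],[0,0,0]],[[-40,0,0],[0,0,0]],[[0,0,0],[0,0,0]]]'
python3 - <<'E'
from h import *
for n in("top","side"):
    im,d=get_image(n);cv2.imwrite(f"pics/{n}2.png",im)
    for r in pinpoint("dimmer_top",n)[:1]+pinpoint("speed_top",n)[:1]:
        uv=np.array(r["xy"])*[640,400];print(n,r["conf"],uv,at_z(n,uv,75).round(1))
im=cv2.imread("pics/top2.png");cv2.imwrite("pics/topz2.png",cv2.resize(im[150:285,185:275],None,fx=4.4,fy=4.4,interpolation=cv2.INTER_CUBIC))
im=cv2.imread("pics/side2.png");cv2.imwrite("pics/sidez2.png",cv2.resize(im[285:370,230:395],None,fx=4.8,fy=4.8,interpolation=cv2.INTER_CUBIC))
E
```

```text
t: 5.85
tool_pos: [586.4, 169.2, 44.2]
tcp_rot: [3.141, 0.0, 0.094]
contact_force: [-0.5, -0.7, -0.2]
opening: 85.4
t: 6.35
tool_pos: [586.2, 169.5, 206.8]
tcp_rot: [3.142, -0.001, 0.094]
contact_force: [0.6, 0.9, 0.1]
opening: 85.7
t: 6.85
tool_pos: [422.3, 154.5, 203.4]
tcp_rot: [-3.142, 0.004, 0.095]
contact_force: [1.2, -0.0, 0.5]
opening: 85.4
top 0.9 [222.016 202.6  ] [592.3 169.4  75. ]
top 0.61 [397.824 203.6  ] [ 598.5 -131.6   75. ]
side 0.78 [307.904 305.12 ] [585. 169.  75.]
side 0.84 [320.192 165.8  ] [ 593.6 -132.5   75. ]
```

View pics/topz2.png

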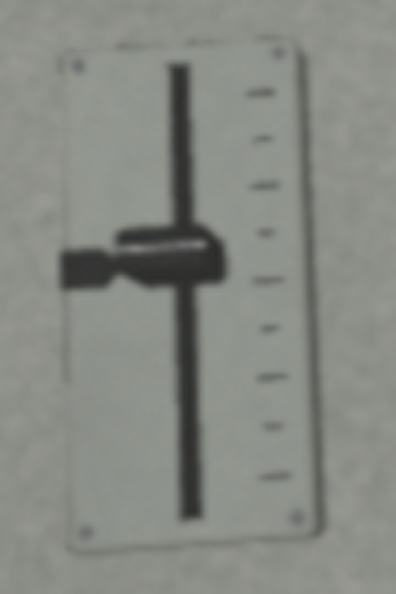

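View pics/sidez2.png

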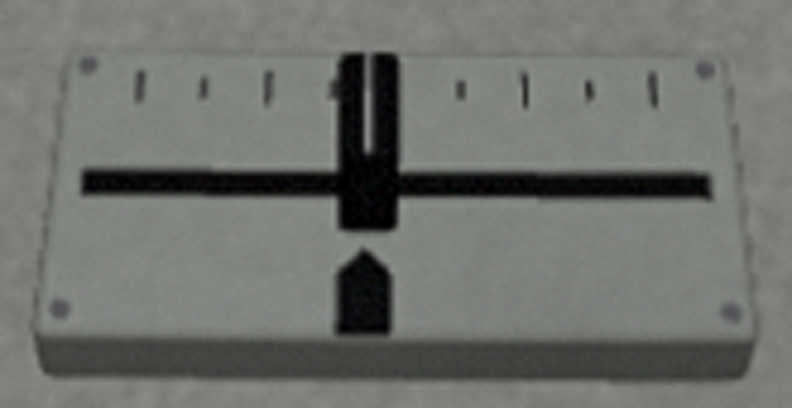

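The bar's line is at (161,246) in the top zoom and (370,105) in the side zoom, abreast of the pointer tip. I'll check that in numbers.

```bash
python3 - <<'E'
from h import *
T=lambda x,y:(185+(x+.5)/4.4-.5,150+(y+.5)/4.4-.5)
S=lambda x,y:(230+(x+.5)/4.8-.5,285+(y+.5)/4.8-.5)
d=np.array([-.9956,-.094])
for n,g,t in(('top',T(161,246),T(123,268)),('side',S(370,105),S(363,249))):
    a=at_z(n,g,75);b=at_z(n,t,36);print(n,a.round(1),"y offset",((a-b)[:2]@d).round(1))
s=read_state();print(s["t"],s["tool_pos"],s["contact_force"],abs(s["joint_vel"]).max())
E
python3 -m creep '[[[0,0,0],[0,0,0]],[[0,0,0],[0,0,0]],[[0,0,0],[0,0,0]]]'
```

```text
top [587.3 170.4  75. ] y offset -0.9
side [586.4 171.4  75. ] y offset 1.6
7.15 [428.35825715 154.45508482 204.95209537] [-0.14040568  0.53670797  0.22139062] 0.0058047169758398565
t: 7.45
tool_pos: [427.3, 154.5, 204.2]
tcp_rot: [3.142, 0.0, 0.094]
contact_force: [0.2, -0.5, -1.0]
opening: 85.0
```

View pics/top2.png

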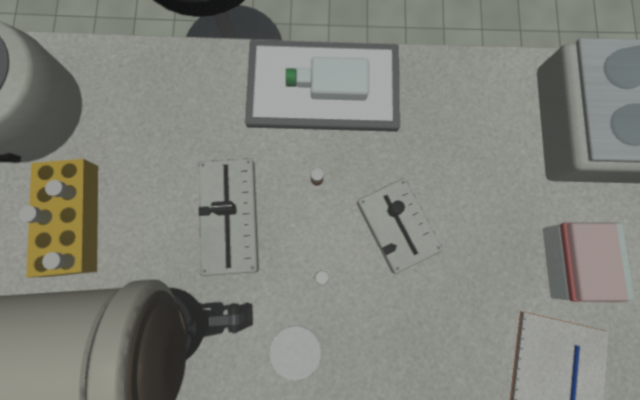

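The bar grip is level with the pointer at (205,211). The round grip is unchanged at (396,208), and the arm is clear of everything.

```bash
python3 -c "
from workcell import *
print(job_done())"
```

```text
the job is handed in; nothing more can be done
None
```

The bar grip on the longer box now stands level with its pointer, and I handed the job in at about 7.5 s. I pinched it across the track (opening 35.6 mm against the 36 mm bar), slid it 64 mm, released it and backed the arm clear.

- **Bar position:** my last measurements put the grip -0.9 mm (top camera) and +1.6 mm (side camera) from the pointer's level. The two differ by 2.5 mm, but both are well inside the 12 mm allowed.
- **Bar at rest:** I did not measure the bar's speed. It was released with the arm still.
- **Round grip:** it looks unmoved in the pictures. The side camera's network places it within 1 mm of before. The top camera's network differed by about 5 mm, at a low confidence of 0.61, and its readings of the bar were also up to about 9 mm off mine. I put that down to network error, since the arm never came near the round grip.
- **Contact:** the force readings were at noise level (1 N or less) and the arm was still just before I handed in.

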